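Lay out a guitar electronics kit on its boards

TASK

Lay out the guitar's hardware kit: put the rectangular preamp, the dark wooden bridge, the round control pod and the metal jack each into the recess of the plywood kit board that matches its outline (the jack into the small round one, the pod into the large round one). Each must sit fully down in its recess the right way up, as it lay or stood on the bench, and be let go.

Things in the scene. Friction and masses are not known exactly. Their poses are not given: they have to be found in the camera images.
- preamp: loose rectangular guitar preamp, black plastic box 68 x 40 x 26 mm (x, y, z) with a grey top panel and four tiny slider caps (up to 4 mm proud); lies panel up on the table. Origin at the centre of its underside, x along its long side, z up
- bridge: loose dark wooden guitar bridge, a straight bar 100 x 24 x 14 mm (x, y, z) with a white saddle strip and six white pins on top (up to 4 mm proud); lies flat on the table, pins up. Origin at the centre of its underside, x along its length, z up
- pod: loose round control pod, black plastic disc 56 mm in diameter and 28 mm high with a grey top and three small metal knobs (4 mm proud); lies flat on the table, knobs up. Origin at the centre of its underside, z up
- jack: loose metal end-pin jack standing upright on its wide end: steel cylinder 26 mm in diameter and 30 mm high with a brass neck 16 mm in diameter on top, 42 mm high in all. Origin at the centre of its underside, z up
- board_preamp: fixed plywood kit board 132 x 92 x 10 mm (x, y, z), lying flat, with one recess in its middle, 4 mm deep (its flat floor, lined with black, is 6 mm above the table): a broad rectangle 82 x 54 mm (x, y), for the preamp. Origin at the centre of the board's underside, right below the recess's centre; x along the board's long side, z up
- board_bridge: fixed plywood kit board 132 x 92 x 10 mm (x, y, z), lying flat, with one recess in its middle, 4 mm deep (its flat floor, lined with black, is 6 mm above the table): a long narrow rectangle 114 x 38 mm (x, y), for the bridge. Origin at the centre of the board's underside, right below the recess's centre; x along the board's long side, z up
- board_pod: fixed plywood kit board 132 x 92 x 10 mm (x, y, z), lying flat, with one recess in its middle, 4 mm deep (its flat floor, lined with black, is 6 mm above the table): a large round recess 70 mm in diameter, for the control pod. Origin at the centre of the board's underside, right below the recess's centre; x along the board's long side, z up
- board_jack: fixed plywood kit board 132 x 92 x 10 mm (x, y, z), lying flat, with one recess in its middle, 4 mm deep (its flat floor, lined with black, is 6 mm above the table): a small round recess 40 mm in diameter, for the jack. Origin at the centre of the board's underside, right below the recess's centre; x along the board's long side, z up
There are look-alikes about, which are no part of the job. What is shaped like the preamp but pink or turquoise is not meant.

How it is judged:
By the outcome, as a careful person would: the job done as asked, in the order asked, and still so for the second after the job is handed in, with the robot touching nothing.
It also fails if it takes over 90 s, if anything falls off the work surface, if the arm or the gripper's body presses on something with over 40 N, if the wrist force passes 120 N, or if a joint passes its speed limit or range.

ROBOT

A 6-joint arm with a two-finger parallel gripper is mounted at the origin on the work surface. World frame = base frame: x ahead of the robot, y to its left, z up, the work surface at z = 0. Lengths are in m, angles in rad, forces in N, time in s.
With the tool pointing down it reaches from about 0.225 to 0.875 m from the base axis. Payload 3.4 kg.
Tool frame: the origin (TCP) lies at the very end of the fingers, on their centre line; the grasp point (between the pads) lies 19 mm behind it; z points along the fingers, y is the line along which they close (so a half turn about z gives the same grasp; the last joint's range is limited). The gripper opens to 85 mm and grips with 20 to 120 N. Pads are 22 mm wide; open, the fingers measure 114 mm over their backs; the gripper's body (76 mm by 85 mm) begins 54 mm behind the grasp point. The pads swing forward as they close: fully open they stand 13 mm farther back than shut.
Start: joints at [1.177, 0.276, 1.505, -0, 1.361, -0.121], TCP at [0.155, 0.554, 0.231] pointing down, gripper open.
Joint ranges: [-2.89, 2.89], [-0.75, 2.08], [0.22, 2.7], [-1.18, 4.32], [0.11, 2.71], [-2.7, 2.7]. Speed limits (rad/s): [2.57, 2.57, 3.14, 3.14, 3.14, 3.14].

INTERFACE

Orientations are given as a unit quaternion [w, x, y, z].
In Python, from rig import manip, eyes gives the robot as it stands.
- The arm moves only by the tool servo_tool, never from a script. Its argument "series" is text: rows parted by semicolons, each of 7 numbers parted by spaces: the shift along the tool's x, y, z in m, then the turn, a rotation vector about the tool's x, y, z in degrees, then the closure, from 0 (fully open) to 1 (shut). In form: dx dy dz ax ay az fingers; .... A call has 1 to 5 rows; each row is the pose to reach, as a shift and turn from the pose commanded when the call began, along the tool's axes at that moment; what a row does not reach only later rows make up. A row lasts 1/10 s, in which the tool goes at most 50 mm and 8.59 degrees, less where a joint would pass 70% of its speed; a pose out of reach is approached as far as the arm can. A call with a gripper value outside its range is refused whole. The fingers move at their own pace and stop on an object; "squeeze" is the grip in N (left out, the last holds). Time passes only in rows, so rows that repeat a pose let the fingers close. It gives the time, the measured TCP pose, the force, the opening and the grip force at its end, in the units of the state.
- manip.get_state(): the state, without advancing time (a new reading comes with each control period).
- eyes.get_image(name): name is "side" or "top" or "wrist"; returns the picture (400x640x3 uint8, red, green, blue); there is no depth.
- eyes.camera_info(name): a dict with "fx", "fy", "cx", "cy" (pixels), "eye" and "orientation" of the camera in the world. Camera axes: x right, y down, z forward; pixel columns grow to the right and rows downward; lengths in m; the calibration is good to about 2 mm. A picture is of the moment at which its call begins: read the wrist's pose just before it. camera_info takes no time and is no camera call; for the wrist camera it gives the pose at the moment of the call.
- manip.sign_off(): hands the job in; it is judged then, once.
The state is a dict: "clock": time; "qpos": joint angles; "qd": joint speeds; "effort": joint torques, N m; "position": TCP position; "ee_rot": TCP orientation; "contact_force": force on the tool from outside, world axes, zero at the start; "moment": the same for the moment, N m; "width": finger opening in m; "gripper_force": force on a finger pad.
Only numpy, scipy, OpenCV 4.12 (cv2) and the standard library are available. Lean on these libraries where they do the work, as an engineer would, in place of code of your own. Each camera call takes 0.05 s, during which the arm holds its last target. There are 200 camera calls.

## Working session

There is one attempt and no reset: what is moved stays moved. The work goes in short steps, Python scripts to look and compute and a tool call to move; the robot and the scene stay as the last step left them, time stands still between calls to the robot, and variables do not carry over. Pictures are saved under pics/ and viewed, at most 14 in all, crops included, and the job is handed in when it is done.

Besides the shell and the picture viewer there is one more tool, called after ">>>" by a JSON object that holds its "api" and its "payload", one argument or row to a line. servo_tool: Moves the arm, as the interface text tells. Its arguments: {"type":"object","properties":{"series":{"type":"string"},"squeeze":{"type":"number"}},"required":["series"]}

```bash
ls; mkdir -p pics
python3 - <<'E'
from rig import manip, eyes
import cv2
for n in ("top","side"):
    im=eyes.get_image(n); cv2.imwrite(f"pics/{n}0.png",im[:,:,::-1]); print(n,eyes.camera_info(n))
print(eyes.camera_info("wrist")); print(manip.get_state())
E
```

```text
pics
top {'fx': 491.2393993243676, 'fy': 491.2393993243676, 'cx': 314.62784721314176, 'cy': 201.10775232373072, 'eye': array([0.26709692, 0.0032831 , 1.09182273]), 'orientation': array([-0.05931296,  0.70965958, -0.70025654,  0.05006025])}
side {'fx': 454.55244105283373, 'fy': 454.55244105283373, 'cx': 318.04595607460857, 'cy': 199.88588467165354, 'eye': array([ 0.23651803, -0.95883635,  0.86456527]), 'orientation': array([-0.41488779,  0.90288829, -0.1003051 ,  0.05098772])}
{'fx': 293.8542314109117, 'fy': 293.8542314109117, 'cx': 320.3335165626156, 'cy': 197.20592064159135, 'eye': array([0.09112933, 0.57173463, 0.37326364]), 'orientation': array([0.10517007, 0.78966307, 0.59922887, 0.07934893])}
{'clock': 0.1, 'qpos': array([ 1.17700472e+00,  2.76552207e-01,  1.50598499e+00, -3.37383502e-05,
        1.36072832e+00, -1.20986105e-01]), 'qd': array([-1.75544792e-03, -6.51689424e-05, -2.72657247e-03,  1.45914711e-03,
       -9.11465750e-04,  4.33621050e-04]), 'effort': array([ 2.73140271e-03, -4.17707455e+01, -2.46402311e+01, -1.68760985e-04,
        5.69779470e-03, -7.27724142e-06]), 'position': array([0.15475255, 0.55329687, 0.23052315]), 'ee_rot': array([-1.96966604e-04,  1.35976620e-01,  9.90711693e-01, -8.13075586e-04]), 'contact_force': array([ 0.31285726,  0.68786761, -0.3695509 ]), 'moment': array([ 0.03226877,  0.0356891 , -0.02772309]), 'gripper_force': 0.0, 'width': 0.08552271366510823}
```

View pics/top0.png

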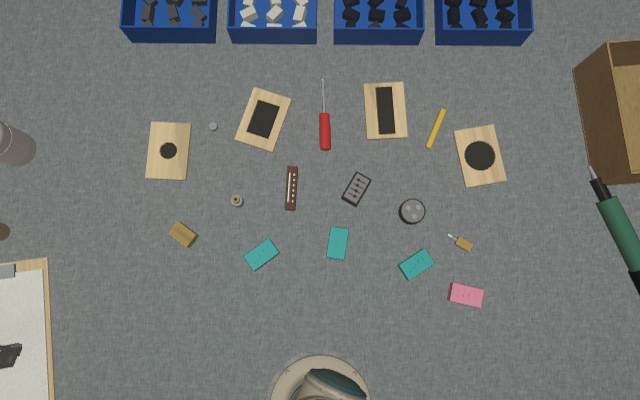

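View pics/side0.png

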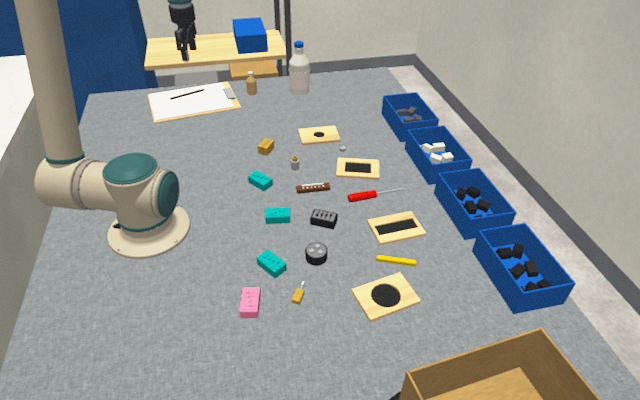

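Top view shows the preamp (357,188), bridge (291,188), pod (412,211) and jack (236,201). The boards are preamp (263,119), bridge (385,110), pod (480,156) and jack (168,151). The side view shows the same items: preamp (323,218), bridge (313,187), pod (316,253), jack (295,161).

Preamp-shaped candidates: turquoise at (261,255), (338,243) and (417,264), pink at (466,295), and black with a grey panel at (357,188). Only the last fits, because pink and turquoise are excluded. A crop will confirm it.

```bash
cat > h.py <<'E'
import numpy as np, cv2
from scipy.spatial.transform import Rotation as R
from rig import manip, eyes
def rot(q): return R.from_quat([q[1],q[2],q[3],q[0]]).as_matrix()
def ray(c,p):
    p=np.atleast_2d(np.float64(p))
    d=np.c_[(p[:,0]-c['cx'])/c['fx'],(p[:,1]-c['cy'])/c['fy'],np.ones(len(p))]@rot(c['orientation']).T
    return d
def onplane(c,p,z):
    d=ray(c,p); e=np.array(c['eye']); return e+d*((z-e[2])/d[:,2])[:,None]
def tri(c1,p1,c2,p2):
    d1,d2=ray(c1,p1)[0],ray(c2,p2)[0]; e1,e2=np.array(c1['eye']),np.array(c2['eye'])
    s=np.linalg.lstsq(np.c_[d1,-d2],e2-e1,rcond=None)[0]; a,b=e1+s[0]*d1,e2+s[1]*d2
    return (a+b)/2,np.linalg.norm(a-b)
def blob(m,seed,r=60):
    "contour nearest to the seed pixel"
    cs,_=cv2.findContours(m.astype(np.uint8),cv2.RETR_EXTERNAL,cv2.CHAIN_APPROX_NONE)
    cs=[c for c in cs if cv2.contourArea(c)>12]
    return max(cs,key=lambda c:cv2.pointPolygonTest(c,tuple(map(float,seed)),True))
def rect(c,con,z):
    "minAreaRect in the plane z: centre, sides, yaw of the long side (deg)"
    w=onplane(c,con.reshape(-1,2),z)[:,:2]
    (x,y),(a,b),t=cv2.minAreaRect((w*1000).astype(np.float32))
    if a<b: a,b,t=b,a,t+90
    return np.round([x,y,a,b,(t+90)%180-90],1)
E
python3 - <<'E'
from h import *
t=cv2.imread("pics/top0.png"); s=cv2.imread("pics/side0.png")
cv2.imwrite("pics/crop1.png",cv2.resize(t[75:275,140:520],None,fx=2.1,fy=2.1,interpolation=cv2.INTER_CUBIC))
ct,cs=eyes.camera_info("top"),eyes.camera_info("side")
def wood(im):
    h=cv2.cvtColor(im,cv2.COLOR_BGR2HSV); return (h[...,0]>8)&(h[...,0]<28)&(h[...,1]>50)&(h[...,2]>130)
def dark(im): return im.max(2)<45
B=dict(preamp=((263,119),(358,167)),bridge=((385,110),(397,227)),pod=((480,156),(386,295)),jack=((168,151),(319,134)))
for k,(a,b) in B.items():
    ca=blob(wood(t),a); cb=blob(wood(s),b)
    ra,rb=blob(dark(t),a),blob(dark(s),b)
    m=lambda c:cv2.minAreaRect(c)[0]
    def mo(c): M=cv2.moments(c); return M['m10']/M['m00'],M['m01']/M['m00']
    print(k,"board",rect(ct,ca,.010),"recess",rect(ct,ra,.006),"h",np.round(tri(ct,mo(ca),cs,mo(cb))[0]*1000,1),np.round(tri(ct,mo(ra),cs,mo(rb))[0]*1000,1))
for k,p in dict(preamp=(357,188),pod=(412,211),bridge=(291,188),jack=(236,201)).items():
    print(k); print(cv2.cvtColor(t,cv2.COLOR_BGR2HSV)[p[1]-10:p[1]+11:4,p[0]-8:p[0]+9:4].tolist())
E
```

```text
preamp board [625.4 140.3 133.6  92.7 -18. ] recess [886.2 -60.6  37.5  29.   77. ] h [625.1 140.9   6.2] [600.3 -90.6 143.5]
bridge board [ 649.6 -139.1  133.7   93.     3.6] recess [ 8.858e+02 -1.822e+02  5.620e+01  3.790e+01 -6.000e-01] h [ 649.6 -139.8    5.4] [ 575.3 -171.8  211.8]
pod board [ 545.  -350.9  134.1   93.1   10.7] recess [ 469.2 -611.1   48.9   13.4   22.6] h [ 544.8 -352.5    5.1] [ 385.6 -448.9  286.3]
jack board [548.8 354.4 134.   92.6  -2.3] recess [908.4 412.6  20.9  10.9 -13.8] h [548.2 355.6   6.6] [ 721.8  313.7 -137.8]
preamp
[[[75, 8, 122], [15, 14, 71], [18, 11, 112], [20, 12, 128], [12, 11, 120]], [[80, 8, 95], [12, 11, 119], [15, 12, 132], [24, 13, 102], [24, 10, 122]], [[15, 14, 110], [20, 12, 129], [23, 12, 84], [15, 12, 123], [18, 10, 126]], [[21, 14, 130], [30, 9, 110], [8, 11, 90], [20, 12, 131], [0, 5, 48]], [[15, 12, 123], [23, 9, 119], [15, 12, 130], [15, 10, 103], [78, 10, 124]], [[15, 12, 133], [15, 12, 133], [15, 13, 121], [80, 8, 99], [70, 6, 126]]]
pod
[[[80, 10, 75], [20, 12, 128], [20, 12, 127], [18, 10, 129], [70, 9, 81]], [[20, 12, 12
[... 575 characters left out ...]
, 99], [75, 8, 128]], [[72, 10, 131], [10, 126, 89], [10, 115, 93], [9, 108, 97], [68, 8, 123]], [[78, 10, 125], [12, 73, 125], [9, 107, 88], [9, 118, 97], [78, 10, 129]], [[72, 11, 120], [18, 23, 169], [10, 109, 96], [9, 103, 84], [72, 10, 126]]]
jack
[[[68, 8, 123], [80, 6, 125], [75, 8, 130], [72, 10, 125], [78, 10, 131]], [[68, 8, 123], [72, 10, 128], [19, 13, 153], [60, 6, 127], [78, 10, 130]], [[70, 6, 123], [20, 112, 164], [90, 5, 51], [108, 20, 154], [75, 8, 124]], [[60, 6, 125], [103, 15, 157], [19, 52, 118], [102, 17, 148], [68, 8, 123]], [[72, 11, 121], [75, 8, 123], [50, 7, 105], [70, 8, 99], [72, 10, 125]], [[68, 8, 125], [75, 8, 125], [75, 8, 125], [72, 10, 124], [75, 8, 127]]]
```

View pics/crop1.png

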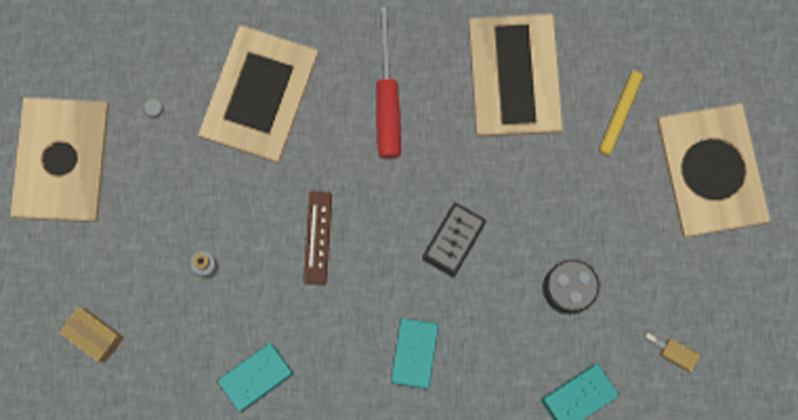

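Crop shows the black preamp with grey panel and sliders (455,240), the only non-coloured one. The bridge is at (317,238), pod (572,286) and jack with brass neck (203,263). The grey disc at (152,107) and the brass-coloured oddments are not part of the job. Next I measure the parts and recess floors.

Run:
```python
from h import *
t=cv2.imread("pics/top0.png"); s=cv2.imread("pics/side0.png")
ct,cs=eyes.camera_info("top"),eyes.camera_info("side")
def roi(m,p,r):
    z=np.zeros(m.shape,np.uint8); x,y=p; z[y-r:y+r,x-r:x+r]=m[y-r:y+r,x-r:x+r]; return z
def mo(c): M=cv2.moments(c); return M['m10']/M['m00'],M['m01']/M['m00']
f=lambda im:im.astype(int)
warm=lambda im:(f(im)[...,2]-f(im)[...,0]>3)&(im.max(2)>70)
brown=lambda im:(f(im)[...,2]-f(im)[...,0]>15)
dark=lambda im:im.max(2)<75
brass=lambda im:(f(im)[...,2]-f(im)[...,0]>30)
cl=lambda m:cv2.morphologyEx(m.astype(np.uint8),cv2.MORPH_CLOSE,np.ones((5,5)))
O=dict(preamp=(warm,(357,188),(323,217),22,.026),pod=(warm,(413,210),(316,249),20,.028),bridge=(brown,(291,188),(313,187),25,.014),jack=(brass,(235,200),(295,157),10,.042))
for k,(f1,a,b,r,z) in O.items():
    A,Bm=cl(roi(f1(t),a,r)),cl(roi(f1(s),b,r))
    big=lambda m:max(cv2.findContours(m,0,1)[0],key=cv2.contourArea)
    ca,cb=big(A),big(Bm)
    P,e=tri(ct,mo(ca),cs,mo(cb))
    print(k,np.round(mo(ca),1),np.round(mo(cb),1),"tri",np.round(P*1000,1),round(e*1000,1),"rect",rect(ct,ca,z),"cen",np.round(onplane(ct,mo(ca),z)[0]*1000,1))
for k,a,b in (("preamp",(263,119),(358,167)),("bridge",(385,110),(397,227)),("pod",(480,156),(386,295)),("jack",(168,151),(319,134))):
    big=lambda m:max(cv2.findContours(m,0,1)[0],key=cv2.contourArea)
    ca,cb=big(roi(dark(t),a,30)),big(roi(dark(s),b,32 if k!="jack" else 10))
    print(k,"recess",rect(ct,ca,.006),"tri",np.round(tri(ct,mo(ca),cs,mo(cb))[0]*1000,1))
```

```text
preamp [356.2 187.6] [323.1 215. ] tri [462.8 -72.5  27.7] 2.8 rect [464.6 -72.7  61.8  34.  -30.4] cen [464.6 -72.8  26. ]
pod [412.6 210.2] [315.7 250.8] tri [ 414.5 -195.7   25.6] 2.9 rect [ 415.7 -195.    49.7   48.2  -26.6] cen [ 415.6 -195.4   28. ]
bridge [290.8 187.5] [312.4 187.6] tri [464.8  72.7   8.2] 2.9 rect [465.5  72.2  98.6  23.9  -2.6] cen [465.2  72.2  14. ]
jack [235.3 198.9] [294.3 157.9] tri [432.7 190.9  39.5] 2.4 rect [433.4 190.   15.4  13.2 -89.3] cen [433.5 190.4  42. ]
preamp recess [626.9 140.6  78.6  51.3 -17.9] tri [624.6 140.1   9.8]
bridge recess [ 651.1 -140.1  110.5   35.5    3.6] tri [ 648.8 -139.7    9.1]
pod recess [ 545.9 -352.6   64.7   64.7   70.5] tri [ 545.1 -351.7    7. ]
jack recess [550.5 354.2  34.7  32.9 -89.4] tri [548.  353.8   9.8]
```

```bash
cat >> h.py <<'E'
def go(*targets):
    "targets (x,y,z mm, yaw deg of tool x): shift in m and turn in deg along the tool axes now"
    s=manip.get_state(); T=rot(s['ee_rot']); p=s['position']
    print("t",round(s['clock'],2),"tcp",np.round(p*1000,1),"yaw",round(np.degrees(np.arctan2(T[1,0],T[0,0])),1),"w",round(s['width'],4),"F",np.round(s['contact_force'],1))
    for x,y,z,a in targets:
        a=np.radians(a); G=np.array([[np.cos(a),np.sin(a),0],[np.sin(a),-np.cos(a),0],[0,0,-1]])
        r=np.degrees(R.from_matrix(T.T@G).as_rotvec()); d=T.T@(np.array([x,y,z])/1000-p)
        print("go",(x,y,z),*np.round(d,4),*np.round(r,1))
E
python3 -c "
from h import *
go((464.5,-72.7,120,149.6))"
```

```text
t 0.1 tcp [154.8 553.3 230.5] yaw 164.4 w 0.0855 F [ 0.3  0.7 -0.4]
go (464.5, -72.7, 120) -0.467 -0.5192 0.1113 -0.1 0.0 14.8
```

>>> {"api": "servo_tool", "payload": {
  "series": "-0.467 -0.519 0.111 0 0 14.8 0; -0.467 -0.519 0.111 0 0 14.8 0; -0.467 -0.519 0.111 0 0 14.8 0; -0.467 -0.519 0.111 0 0 14.8 0; -0.467 -0.519 0.111 0 0 14.8 0",
  "squeeze": 40
}}

```text
clock: 0.6
position: [0.2647, 0.3306, 0.1915]
ee_rot: [0.0, 0.262, 0.965, -0.0]
contact_force: [1.5, 0.1, -0.3]
width: 0.0857
gripper_force: 0.0
```

```bash
python3 -c "
from h import *
go((464.5,-72.7,120,149.6))"
```

```text
t 0.6 tcp [264.7 330.6 191.5] yaw 149.6 w 0.0857 F [ 1.5  0.1 -0.3]
go (464.5, -72.7, 120) -0.3763 -0.247 0.0716 -0.0 0.0 0.0
```

>>> {"api": "servo_tool", "payload": {
  "series": "-0.188 -0.1235 0.0358 0 0 0 0; -0.188 -0.1235 0.0358 0 0 0 0; -0.188 -0.1235 0.0358 0 0 0 0; -0.188 -0.1235 0.0358 0 0 0 0; -0.188 -0.1235 0.0358 0 0 0 0"
}}

```text
clock: 1.1
position: [0.3647, 0.1278, 0.1557]
ee_rot: [0.0, 0.264, 0.965, -0.001]
contact_force: [0.1, -0.1, -0.3]
width: 0.0853
gripper_force: 0.0
```

>>> {"api": "servo_tool", "payload": {
  "series": "-0.188 -0.1235 0.0358 0 0 0 0; -0.188 -0.1235 0.0358 0 0 0 0; -0.188 -0.1235 0.0358 0 0 0 0; -0.188 -0.1235 0.0358 0 0 0 0; -0.188 -0.1235 0.0358 0 0 0 0"
}}

```text
clock: 1.6
position: [0.4651, -0.0744, 0.1197]
ee_rot: [0.0, 0.264, 0.965, -0.0]
contact_force: [0.1, 0.9, -0.1]
width: 0.0855
gripper_force: 0.0
```

```bash
python3 -c "
from h import *
go((464.5,-72.7,8,149.6))
im=eyes.get_image('wrist'); c=eyes.camera_info('wrist'); cv2.imwrite('pics/w1.png',im[:,:,::-1])
print(c['eye'])
# project expected preamp corners
M=rot(c['orientation'])
for P in ((.4645,-.0727,.026),):
    q=M.T@(np.array(P)-c['eye']); print(c['fx']*q[0]/q[2]+c['cx'],c['fy']*q[1]/q[2]+c['cy'])
"
```

```text
t 1.6 tcp [465.1 -74.4 119.7] yaw 149.4 w 0.0855 F [ 0.1  0.9 -0.1]
go (464.5, -72.7, 8) 0.0015 0.0012 0.1117 -0.0 0.1 -0.2
[ 0.40979605 -0.0424989   0.26185869]
322.8191179725064 194.5252339047487
```

View pics/w1.png

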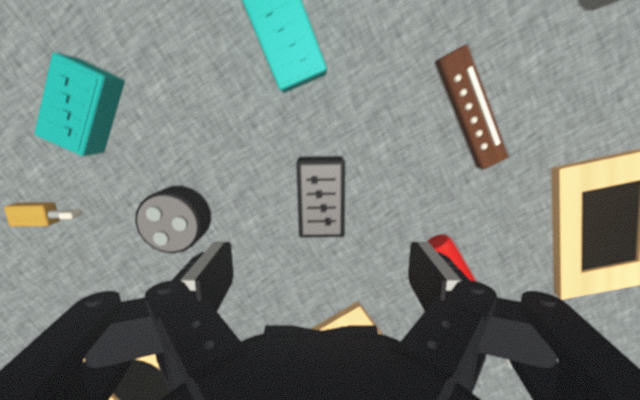

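The wrist view shows the preamp centred at about (321,199), squarely aligned between the fingers, a few pixels below the prediction (323,194). I'll quantify that, then descend.

```bash
cat >> h.py <<'E'
def wr(mask,seed,r,z,name=None,im=None,c=None):
    c=c or eyes.camera_info('wrist'); im=im if im is not None else eyes.get_image('wrist')[:,:,::-1]
    if name: cv2.imwrite(name,im)
    m=np.zeros(im.shape[:2],np.uint8); x,y=seed; sl=np.s_[max(0,y-r):y+r,max(0,x-r):x+r]
    m[sl]=mask(im.astype(int))[sl]; m=cv2.morphologyEx(m,cv2.MORPH_CLOSE,np.ones((7,7)))
    con=max(cv2.findContours(m,0,1)[0],key=cv2.contourArea); M=cv2.moments(con)
    px=(M['m10']/M['m00'],M['m01']/M['m00'])
    return np.round(px,1),rect(c,con,z),np.round(onplane(c,px,z)[0]*1000,1)
E
python3 - <<'E'
from h import *
im=cv2.imread('pics/w1.png'); c=eyes.camera_info('wrist')
warm=lambda i:(i[...,2]-i[...,0]>3)&(i.max(2)>70)
brown=lambda i:(i[...,2]-i[...,0]>12)
print(wr(warm,(321,199),50,.026,None,im,c))
print(wr(brown,(472,107),62,.014,None,im,c))
print(wr(warm,(165,222),40,.028,None,im,c))
E
```

```text
(array([320.9, 198.2]), array([467.8, -76. ,  63.2,  38.6, -30.6]), array([466.4, -75.6,  26. ]))
(array([472.1, 106.8]), array([468.9,  66.1,  99.4,  27.3,  -2.5]), array([465.5,  66.5,  14. ]))
(array([166.7, 222.9]), array([ 418.5, -199.3,   51.6,   50.8,  -42.2]), array([ 418.2, -198.8,   28. ]))
```

>>> {"api": "servo_tool", "payload": {
  "series": "0 0 0.05 0 0 0 0; 0 0 0.09 0 0 0 0; 0 0 0.112 0 0 0 0; 0 0 0.112 0 0 0 0; 0 0 0.112 0 0 0 1"
}}

```text
clock: 2.15
position: [0.4637, -0.0707, 0.0085]
ee_rot: [-0.0, 0.262, 0.965, 0.0]
contact_force: [0.5, -1.6, -0.2]
width: 0.0732
gripper_force: 0.0
```

>>> {"api": "servo_tool", "payload": {
  "series": "0 0 0 0 0 0 1; 0 0 0 0 0 0 1; 0 0 0 0 0 0 1; 0 0 0 0 0 0 1; 0 0 0 0 0 0 1"
}}

```text
clock: 2.65
position: [0.4649, -0.0712, 0.0101]
ee_rot: [0.002, 0.262, 0.965, -0.0]
contact_force: [-0.8, -0.1, 6.5]
width: 0.0388
gripper_force: 41.1
```

```bash
python3 -c "
from h import *
go((465,-74,90,149.6))
print(manip.get_state()['gripper_force'])"
```

```text
t 2.65 tcp [464.9 -71.2  10.1] yaw 149.6 w 0.0388 F [-0.8 -0.1  6.5]
go (465, -74, 90) -0.0018 -0.0023 -0.0799 0.1 0.2 -0.0
41.11039638519287
```

>>> {"api": "servo_tool", "payload": {
  "series": "0 0 -0.05 0 0 0 1; 0 0 -0.08 0 0 0 1; 0 0 -0.08 0 0 0 1"
}}

```text
clock: 2.95
position: [0.4672, -0.0719, 0.093]
ee_rot: [0.005, 0.262, 0.965, -0.0]
contact_force: [0.4, 0.1, -1.0]
width: 0.039
gripper_force: 41.2
```

```bash
python3 -c "
from h import *
go((626,141,90,162.1))
im=eyes.get_image('wrist')[:,:,::-1];c=eyes.camera_info('wrist');s=manip.get_state()
warm=lambda i:(i[...,2]-i[...,0]>3)&(i.max(2)>70)
p=s['position'];z=p[2]-.009+.026
r=wr(warm,(320,225),70,z,'pics/w2.png',im,c);print(r); T=rot(s['ee_rot']);print('offset tool',T.T@(r[2]/1000-p)*1000)"
```

```text
t 2.95 tcp [467.2 -71.9  93. ] yaw 149.6 w 0.039 F [ 0.4  0.1 -1. ]
go (626, 141, 90) -0.0291 0.2639 0.004 0.1 0.6 -12.5
(array([320.3, 249.1]), array([459.9, -67.6,  62.7,  46.2,  59.5]), array([459.3, -67.3, 108. ]))
offset tool [  7.29248273   0.38672257 -17.06706512]
```

View pics/w2.png

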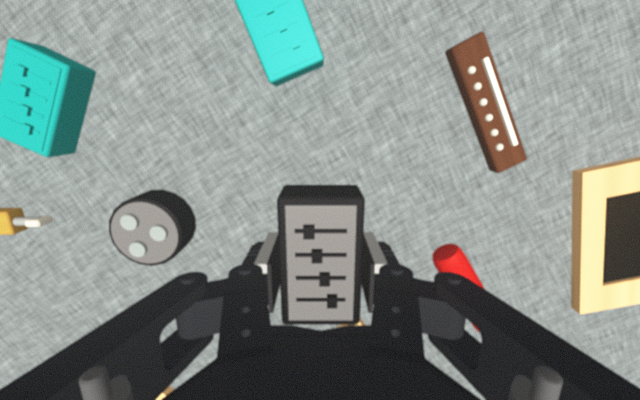

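The preamp is held squarely between the pads: panel columns 286–360, far panel edge at row 205, near edge hidden by the gripper body. I use the far edge to get its offset along tool x, and move on.

```bash
python3 -c "
from h import *
c=eyes.camera_info('wrist');s=manip.get_state();p=s['position'];T=rot(s['ee_rot'])
for z in (.108,.110):
  P=onplane(c,[(322,205),(322,187),(322,322)],z);print((T.T@(P-p).T).T*1000)
w=cv2.imread('pics/w1.png')
"
```

```text
[[ 28.80033932   1.13086113 -17.20194699]
 [ 37.04631288   1.11658167 -17.25414283]
 [-32.53833756   1.23708062 -16.8136819 ]]
[[ 29.39983385   1.11665333 -19.20580557]
 [ 37.5141674    1.10260183 -19.25716815]
 [-30.95962281   1.22117713 -18.8237388 ]]
```

>>> {"api": "servo_tool", "payload": {
  "series": "-0.029 0.264 0.004 0 0.6 -12.5 1; -0.029 0.264 0.004 0 0.6 -12.5 1; -0.029 0.264 0.004 0 0.6 -12.5 1; -0.029 0.264 0.004 0 0.6 -12.5 1; -0.029 0.264 0.004 0 0.6 -12.5 1"
}}

```text
clock: 3.5
position: [0.6128, 0.1312, 0.0831]
ee_rot: [-0.006, 0.156, 0.988, 0.001]
contact_force: [1.7, -0.1, -0.5]
width: 0.0391
gripper_force: 41.1
```

>>> {"api": "servo_tool", "payload": {
  "series": "0 0.014 0 0 0 0 1; 0 0.014 0 0 0 0 1"
}}

```text
clock: 3.7
position: [0.6167, 0.1448, 0.0829]
ee_rot: [-0.006, 0.154, 0.988, 0.001]
contact_force: [-1.8, -0.1, -1.2]
width: 0.039
gripper_force: 41.2
```

```bash
python3 -c "
from h import *
go((626,141,90,162.1),(626,141,15,162.1))"
```

```text
t 3.7 tcp [616.7 144.8  82.9] yaw 162.2 w 0.039 F [-1.8 -0.1 -1.2]
go (626, 141, 90) -0.0099 -0.0008 -0.0072 0.0 -0.7 0.1
go (626, 141, 15) -0.0109 -0.0008 0.0678 0.0 -0.7 0.1
```

>>> {"api": "servo_tool", "payload": {
  "series": "-0.009 -0.001 0 0 -0.7 0 1; -0.009 -0.001 0.04 0 -0.7 0 1; -0.009 -0.001 0.06 0 -0.7 0 1; -0.009 -0.001 0.067 0 -0.7 0 1; -0.009 -0.001 0.067 0 -0.7 0 1"
}}

```text
clock: 4.2
position: [0.6237, 0.1373, 0.0175]
ee_rot: [0.0, 0.157, 0.988, -0.0]
contact_force: [-0.2, 0.0, -0.3]
width: 0.0392
gripper_force: 41.3
```

```bash
python3 -c "
from h import *
go((626,141,15,162.1))
cv2.imwrite('pics/w3.png',eyes.get_image('wrist')[:,:,::-1])
t=eyes.get_image('top')[:,:,::-1];cv2.imwrite('pics/t3.png',t)"
```

```text
t 4.2 tcp [623.7 137.3  17.5] yaw 162.0 w 0.0392 F [-0.2  0.  -0.3]
go (626, 141, 15) -0.001 0.0042 0.0025 -0.0 0.0 -0.1
```

View pics/w3.png

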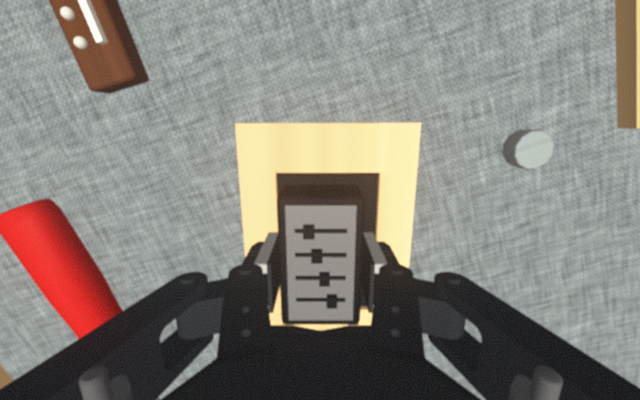

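The preamp is just above the recess. The rim spans columns 277–380 and the box centres on 322, so it needs about 3–4 mm of +y (tool). I correct, lower and release.

>>> {"api": "servo_tool", "payload": {
  "series": "-0.001 0.004 0 0 0 0 1; -0.001 0.004 0.002 0 0 0 1; -0.001 0.004 0.003 0 0 0 1; -0.001 0.004 0.003 0 0 0 1"
}}

```text
clock: 4.7
position: [0.6281, 0.143, 0.0161]
ee_rot: [0.002, 0.156, 0.988, 0.001]
contact_force: [-0.3, 0.5, 4.9]
width: 0.0392
gripper_force: 42.0
```

```bash
python3 -c "
from h import *
go((626,141,15,162.1));c=eyes.camera_info('wrist');s=manip.get_state();p=s['position'];T=rot(s['ee_rot'])
im=eyes.get_image('wrist')[:,:,::-1];cv2.imwrite('pics/w4.png',im)
print(im.max(2)[182,265:390:3]); print(im.max(2)[120:210:3,320])
"
```

```text
t 4.7 tcp [628.1 143.   16.1] yaw 162.1 w 0.0392 F [-0.3  0.5  4.9]
go (626, 141, 15) 0.0014 -0.0026 0.001 0.1 0.2 -0.0
[ 73  78  82  80  76  80  76  76  78  74  74  79  77  71  75  81  73  77
  78  73  77  80  80  78  80  80  75  81  80  83  81  76  86  88 241 251
 252 252 252 253 253 253]
[251 250 249 251 250 250 250 251 250 250 250 250 250 250 251 251 232  71
  80  81  75  72  66  59  64  53  65  74  87 165]
```

The rim is now centred at column ~315 against the preamp at 322, so about 3 mm off with 7 mm of clearance. TCP height minus grasp height is 6 mm and the contact is light, so it is on the floor. I release and rise.

>>> {"api": "servo_tool", "payload": {
  "series": "0 0 0 0 0 0 0; 0 0 0 0 0 0 0; 0 0 0 0 0 0 0; 0 0 -0.03 0 0 0 0; 0 0 -0.08 0 0 0 0"
}}

```text
clock: 5.25
position: [0.6239, 0.1425, 0.0914]
ee_rot: [-0.004, 0.156, 0.988, -0.001]
contact_force: [0.2, -0.4, 0.1]
width: 0.0853
gripper_force: 0.0
```

>>> {"api": "servo_tool", "payload": {
  "series": "0 0 -0.03 0 0 0 0; 0 0 -0.03 0 0 0 0"
}}

```text
clock: 5.45
position: [0.6304, 0.1434, 0.1301]
ee_rot: [0.006, 0.156, 0.988, 0.002]
contact_force: [0.6, 0.6, 0.6]
width: 0.0855
gripper_force: 0.0
```

```bash
python3 -c "
from h import *
go((465,70,120,177.4))
t=eyes.get_image('wrist')[:,:,::-1];cv2.imwrite('pics/w5.png',t)"
```

```text
t 5.45 tcp [630.4 143.4 130.1] yaw 162.1 w 0.0855 F [0.6 0.6 0.6]
go (465, 70, 120) 0.1349 -0.1208 0.0078 0.2 0.7 -15.3
```

View pics/w5.png

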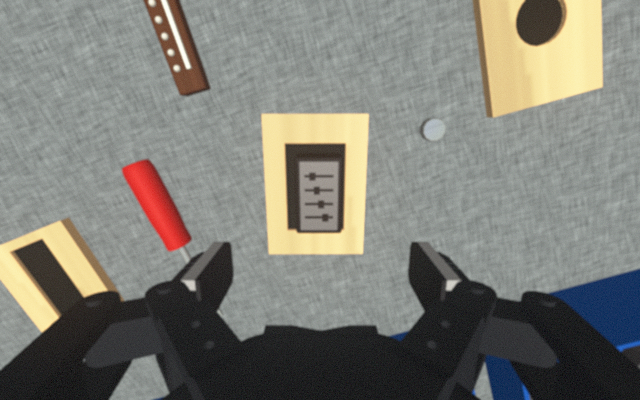

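The preamp is in its recess, panel cols 298–339 and rows 160–231 against recess cols 286–345. It is off toward the lower right, so I check the gaps numerically with the top view too once the arm is away.

Run:
```python
from h import *
im=cv2.imread('pics/w5.png');c=eyes.camera_info('wrist')
warm=lambda i:(i[...,2]-i[...,0]>3)&(i.max(2)>70)&(i.max(2)<200)&(i[...,2]-i[...,0]<25)
print(wr(warm,(319,196),38,.032,None,im,c))
nw=lambda i:(i.max(2)<185)
print(wr(nw,(316,190),55,.010,None,im,c))
cv2.imwrite('pics/w5c.png',cv2.resize(im[100:270,240:390],None,fx=3.5,fy=3.5,interpolation=cv2.INTER_CUBIC))
```

```text
(array([319.2, 193.8]), array([625.1, 140.5,  63.4,  46.2, -17.9]), array([624.6, 144.4,  32. ]))
(array([315.1, 186.7]), array([625. , 140.2,  83.3,  53. , -17.9]), array([622.7, 141.1,  10. ]))
```

View pics/w5c.png

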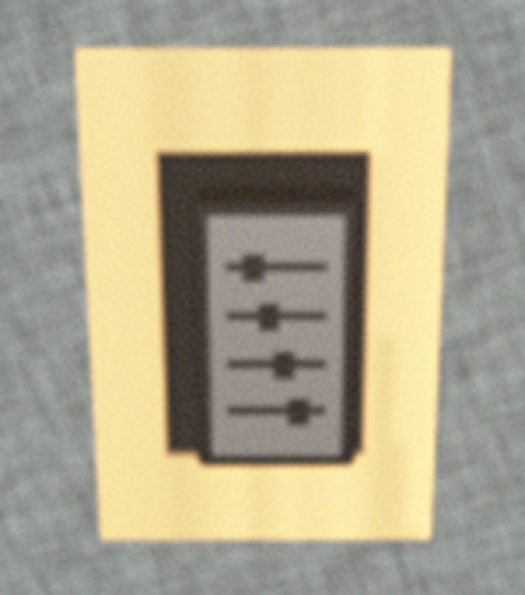

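>>> {"api": "servo_tool", "payload": {
  "series": "0.134 -0.121 0.008 0 0 -15.3 0; 0.134 -0.121 0.008 0 0 -15.3 0; 0.134 -0.121 0.008 0 0 -15.3 0; 0.134 -0.121 0.008 0 0 -15.3 0; 0.134 -0.121 0.008 0 0 -15.3 0"
}}

```text
clock: 6.0
position: [0.4552, 0.068, 0.1141]
ee_rot: [-0.004, 0.024, 1.0, -0.0]
contact_force: [0.2, 0.1, -0.1]
width: 0.0853
gripper_force: 0.0
```

Run:
```python
from h import *
go((465,70,120,177.4))
brown=lambda i:(i[...,2]-i[...,0]>12)
c=eyes.camera_info('wrist');im=eyes.get_image('wrist')[:,:,::-1]
print(wr(brown,(320,200),75,.014,'pics/w6.png',im,c))
c=eyes.camera_info('wrist');im=eyes.get_image('wrist')[:,:,::-1];go((465,70,120,177.4))
print(wr(brown,(320,200),75,.014,'pics/w6.png',im,c))
cv2.imwrite('pics/t6.png',eyes.get_image('top')[:,:,::-1]);cv2.imwrite('pics/s6.png',eyes.get_image('side')[:,:,::-1])
```

```text
t 6.0 tcp [455.2  68.  114.1] yaw 177.3 w 0.0853 F [ 0.2  0.1 -0.1]
go (465, 70, 120) -0.0097 0.0025 -0.006 -0.0 -0.4 -0.1
(array([325.3, 207.3]), array([466.4,  72.5,  99.6,  24. ,  -2.5]), array([463.3,  72.6,  14. ]))
t 6.1 tcp [461.4  68.9 115.4] yaw 177.3 w 0.0854 F [ 1.  -0.2 -0.3]
go (465, 70, 120) -0.0035 0.0013 -0.0046 0.0 0.1 -0.1
(array([324.4, 202.1]), array([466.5,  72.4,  99.2,  24. ,  -2.5]), array([463.2,  72.5,  14. ]))
```

The preamp's height parallax (box top tilted away from the camera) explains the apparent overlap at the bottom edge. Its base lies inside the recess, with about 2–8 mm at the sides. Bridge at (466,72.4), yaw −2.5. I let the arm settle.

>>> {"api": "servo_tool", "payload": {
  "series": "0 0 0 0 0 0 0; 0 0 0 0 0 0 0"
}}

```text
clock: 6.4
position: [0.4631, 0.0693, 0.1159]
ee_rot: [0.001, 0.023, 1.0, 0.0]
contact_force: [-0.4, -0.6, -0.3]
width: 0.0852
gripper_force: 0.0
```

Run:
```python
from h import *
go((466,72.4,5,177.5))
t=cv2.imread("pics/t6.png"); s=cv2.imread("pics/s6.png")
ct,cs=eyes.camera_info("top"),eyes.camera_info("side")
warm=lambda i:(i[...,2]-i[...,0]>3)&(i[...,2]-i[...,0]<25)&(i.max(2)>70)&(i.max(2)<170)
a=wr(warm,(262,118),24,.032,None,t,ct); print(a)
try:
    b=wr(warm,(356,165),18,.032,None,s,cs); print(b[0]); print(np.round(tri(ct,a[0],cs,b[0])[0]*1000,1))
except Exception as e: print(e)
```

```text
t 6.4 tcp [463.1  69.3 115.9] yaw 177.4 w 0.0852 F [-0.4 -0.6 -0.3]
go (466, 72.4, 5) -0.0026 0.0032 0.111 0.0 0.1 -0.1
(array([259.3,  96.7]), array([663.7, 141.7, 106.5,  28.4, -87.8]), array([669.9, 146.9,  32. ]))
[358.  160.9]
[646.4 146.9  35.3]
```

>>> {"api": "servo_tool", "payload": {
  "series": "-0.003 0.003 0.05 0 0 0 0; -0.003 0.003 0.095 0 0 0 0; -0.003 0.003 0.111 0 0 0 0.3; -0.003 0.003 0.111 0 0 0 0.5; -0.003 0.003 0.111 0 0 0 0.6"
}}

```text
clock: 6.9
position: [0.4663, 0.0721, 0.0053]
ee_rot: [0.001, 0.023, 1.0, 0.0]
contact_force: [-0.3, -0.2, -0.0]
width: 0.0437
gripper_force: 0.0
```

>>> {"api": "servo_tool", "payload": {
  "series": "0 0 0 0 0 0 1; 0 0 0 0 0 0 1; 0 0 0 0 0 0 1; 0 0 0 0 0 0 1; 0 0 0 0 0 0 1"
}}

```text
clock: 7.4
position: [0.4671, 0.072, 0.0067]
ee_rot: [0.003, 0.023, 1.0, 0.0]
contact_force: [0.1, 0.7, 6.2]
width: 0.023
gripper_force: 40.0
```

```bash
python3 -c "
from h import *
go((465,72.4,90,177.5),(466,72.4,90,177.5))
im=eyes.get_image('wrist')[:,:,::-1];cv2.imwrite('pics/w7.png',im)"
```

```text
t 7.4 tcp [467.1  72.    6.7] yaw 177.4 w 0.023 F [0.1 0.7 6.2]
go (465, 72.4, 90) 0.0016 0.0004 -0.0833 0.1 0.3 -0.1
go (466, 72.4, 90) 0.0006 0.0004 -0.0833 0.1 0.3 -0.1
```

View pics/w7.png

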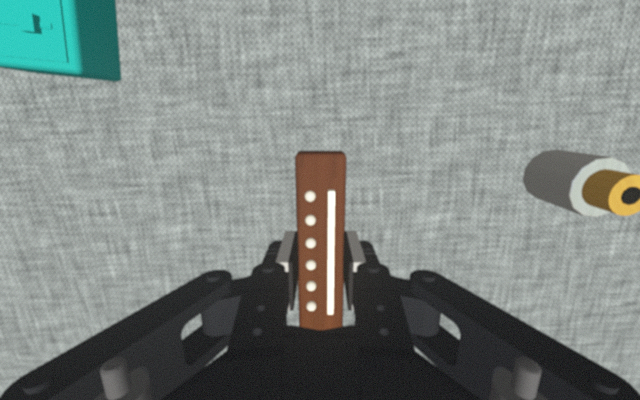

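The bridge is gripped squarely, cols 296–346, far end at row 152. I lift and carry it to its board.

>>> {"api": "servo_tool", "payload": {
  "series": "0 0 -0.05 0 0 0 1; 0 0 -0.084 0 0 0 1; 0 0 -0.084 0 0 0 1; 0 0 -0.084 0 0 0 1"
}}

```text
clock: 7.85
position: [0.4656, 0.0719, 0.0901]
ee_rot: [0.002, 0.023, 1.0, 0.0]
contact_force: [0.4, 0.0, -1.0]
width: 0.0229
gripper_force: 39.7
```

```bash
python3 -c "
from h import *
go((650,-139.6,90,183.6))"
```

```text
t 7.85 tcp [465.6  71.9  90.1] yaw 177.4 w 0.0229 F [ 0.4  0.  -1. ]
go (650, -139.6, 90) -0.1939 -0.2028 0.0008 0.0 0.2 -6.2
```

>>> {"api": "servo_tool", "payload": {
  "series": "-0.194 -0.203 0 0 0 -6.2 1; -0.194 -0.203 0 0 0 -6.2 1; -0.194 -0.203 0 0 0 -6.2 1; -0.194 -0.203 0 0 0 -6.2 1; -0.194 -0.203 0 0 0 -6.2 1"
}}

```text
clock: 8.35
position: [0.6292, -0.1178, 0.0872]
ee_rot: [-0.001, -0.031, 1.0, 0.001]
contact_force: [1.2, -0.1, -0.9]
width: 0.0226
gripper_force: 39.7
```

>>> {"api": "servo_tool", "payload": {
  "series": "-0.02 -0.022 0 0 0 0 1; -0.02 -0.022 0 0 0 0 1; -0.02 -0.022 0 0 0 0 1; -0.02 -0.022 0 0 0 0 1"
}}

```text
clock: 8.75
position: [0.649, -0.136, 0.0879]
ee_rot: [-0.001, -0.031, 1.0, 0.001]
contact_force: [0.2, -0.3, -1.0]
width: 0.0228
gripper_force: 39.7
```

```bash
python3 -c "
from h import *
go((650,-139.6,20,183.6))
im=eyes.get_image('wrist')[:,:,::-1];cv2.imwrite('pics/w8.png',im);cv2.imwrite('pics/t8.png',eyes.get_image('top')[:,:,::-1])"
```

```text
t 8.75 tcp [ 649.  -136.    87.9] yaw -176.4 w 0.0228 F [ 0.2 -0.3 -1. ]
go (650, -139.6, 20) -0.0009 -0.0038 0.0679 0.1 -0.1 -0.0
```

View pics/w8.png

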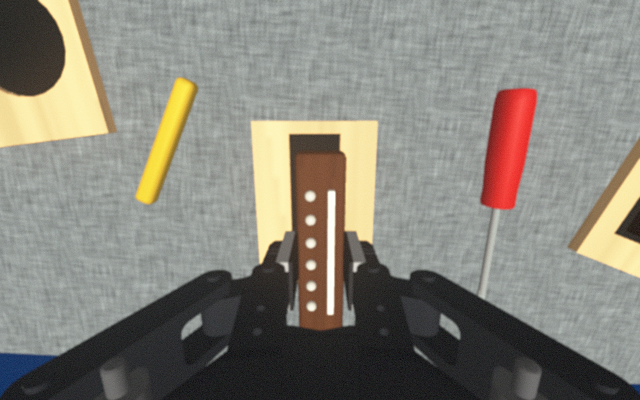

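The bridge hovers 3–4 mm to the right of the recess (board centre col 315, bridge 321) and is aligned. I lower with the correction and recheck.

>>> {"api": "servo_tool", "payload": {
  "series": "-0.001 -0.004 0.03 0 0 0 1; -0.001 -0.004 0.055 0 0 0 1; -0.001 -0.004 0.068 0 0 0 1; -0.001 -0.004 0.068 0 0 0 1"
}}

```text
clock: 9.25
position: [0.6504, -0.1399, 0.0196]
ee_rot: [-0.001, -0.032, 1.0, 0.001]
contact_force: [-0.5, -0.2, -0.0]
width: 0.0227
gripper_force: 39.7
```

```bash
python3 -c "
from h import *
go((650,-139.6,13,183.6))
c=eyes.camera_info('wrist');s=manip.get_state();im=eyes.get_image('wrist')[:,:,::-1];cv2.imwrite('pics/w9.png',im)
print(im.max(2)[60:170:3,320],im.max(2)[140,230:400:4])
T=rot(s['ee_rot']);p=s['position']
w=lambda i:(i[...,2]-i[...,0]>40)&(i.max(2)>170)
m=w(im.astype(int)); print('row of board top',np.where(m[:,320])[0][:1], 'cols',np.where(m[130])[0][[0,-1]])
"
```

```text
t 9.25 tcp [ 650.4 -139.9   19.6] yaw -176.4 w 0.0227 F [-0.5 -0.2 -0. ]
go (650, -139.6, 13) 0.0003 0.0003 0.0066 0.1 -0.1 0.0
[142 156 171 155 169 164 171 151 157 156 137 143 151 151 155 149 164 144
 147 147 240 248 249 248 248 250 183  71  73  72  76  98 125 128 134 125
 129] [250 250 251 251 251 252 252 253 253 253 253 252 252 228  74  74  77  75
  73  73  75  74  71  69  73  68  70  69  70  74  77  71 250 251 250 249
 248 247 247 247 249 247 248]
row of board top [119] cols [  0 639]
```

View pics/w9.png

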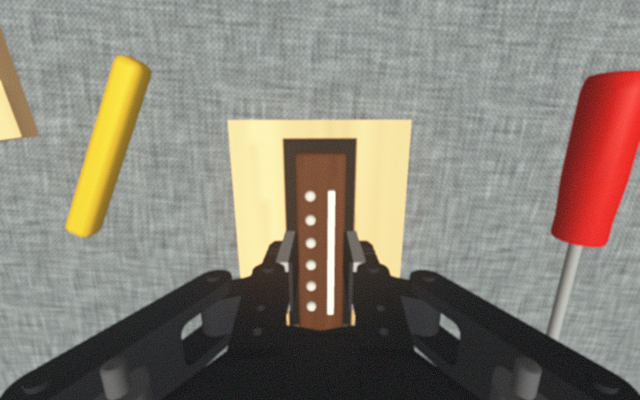

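Now centred: recess cols 284–356, bridge 296–346. I lower the last bit, release and rise.

>>> {"api": "servo_tool", "payload": {
  "series": "0 0 0.003 0 0 0 1; 0 0 0.0065 0 0 0 1; 0 0 0.0065 0 0 0 1; 0 0 0.0065 0 0 0 0.4; 0 0 0.0065 0 0 0 0.4"
}}

```text
clock: 9.8
position: [0.6527, -0.1413, 0.0155]
ee_rot: [0.002, -0.031, 1.0, 0.0]
contact_force: [0.0, 0.1, 0.1]
width: 0.0503
gripper_force: 0.0
```

>>> {"api": "servo_tool", "payload": {
  "series": "0 0 0 0 0 0 0.4; 0 0 -0.03 0 0 0 0; 0 0 -0.08 0 0 0 0; 0 0 -0.11 0 0 0 0; 0 0 -0.11 0 0 0 0"
}}

```text
clock: 10.3
position: [0.6557, -0.1424, 0.1311]
ee_rot: [0.006, -0.031, 0.999, -0.002]
contact_force: [-0.3, -0.4, 0.1]
width: 0.0856
gripper_force: 0.0
```

```bash
python3 -c "
from h import *
go((417,-197,120,180))
im=eyes.get_image('wrist')[:,:,::-1];cv2.imwrite('pics/w10.png',im);c=eyes.camera_info('wrist')
brown=lambda i:(i[...,2]-i[...,0]>8)&(i.max(2)<140)
dk=lambda i:(i.max(2)<185)
for z in(.014,.020,.024):print(wr(brown,(320,190),70,z,None,im,c))
print(wr(dk,(320,190),64,.010,None,im,c))"
```

```text
t 10.3 tcp [ 655.7 -142.4  131.1] yaw -176.4 w 0.0856 F [-0.3 -0.4  0.1]
go (417, -197, 120) 0.2417 -0.0396 0.0082 -0.2 0.7 3.6
(array([323.7, 180.1]), array([ 646.6, -138.9,  109.1,   35.6,    3.9]), array([ 642.3, -139.1,   14. ]))
(array([323.7, 180.1]), array([ 645.2, -139. ,  106.6,   34.8,    3.9]), array([ 641. , -139.3,   20. ]))
(array([323.7, 180.1]), array([ 644.3, -139.1,  104.9,   34.3,    3.9]), array([ 640.1, -139.4,   24. ]))
(array([323.7, 182.8]), array([ 649.7, -138.5,  108.4,   37.5,    3.6]), array([ 645.7, -138.9,   10. ]))
```

View pics/w10.png

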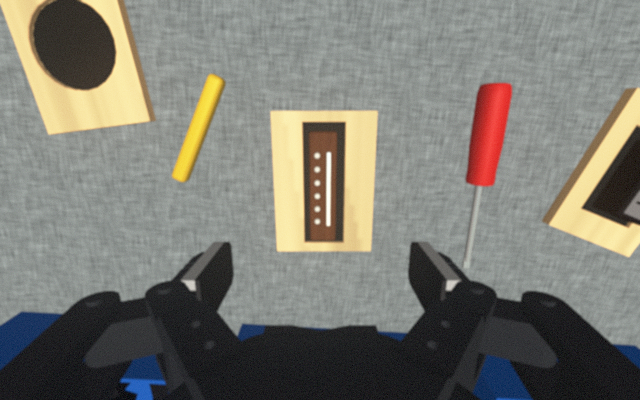

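The bridge sits inside its recess (cols 308–340 in 303–345, rows 131–242). Now the pod.

>>> {"api": "servo_tool", "payload": {
  "series": "0.238 -0.04 0 0 0.4 3.6 0; 0.238 -0.04 0 0 0.4 3.6 0; 0.238 -0.04 0 0 0.4 3.6 0; 0.238 -0.04 0 0 0.4 3.6 0; 0.238 -0.04 0 0 0.4 3.6 0"
}}

```text
clock: 10.85
position: [0.4132, -0.1951, 0.1229]
ee_rot: [-0.004, 0.0, 1.0, 0.001]
contact_force: [-0.0, -1.1, 0.4]
width: 0.0852
gripper_force: 0.0
```

>>> {"api": "servo_tool", "payload": {
  "series": "0 0 0 0 0 0 0; 0 0 0 0 0 0 0; 0 0 0 0 0 0 0"
}}

```text
clock: 11.15
position: [0.418, -0.1961, 0.1241]
ee_rot: [-0.002, 0.0, 1.0, 0.0]
contact_force: [0.7, -0.7, -0.8]
width: 0.0851
gripper_force: 0.0
```

```bash
python3 -c "
from h import *
go((417,-197,9,180))
im=eyes.get_image('wrist')[:,:,::-1];cv2.imwrite('pics/w11.png',im);c=eyes.camera_info('wrist')
warm=lambda i:(i[...,2]-i[...,0]>3)&(i.max(2)>70)
dk=lambda i:(i.max(2)<75)
print(wr(warm,(320,200),45,.028,None,im,c)); print(wr(dk,(320,200),55,.014,None,im,c))"
```

```text
t 11.15 tcp [ 418.  -196.1  124.1] yaw 180.0 w 0.0851 F [ 0.7 -0.7 -0.8]
go (417, -197, 9) 0.0005 -0.001 0.1151 0.0 -0.3 -0.0
(array([320.3, 196.6]), array([ 416.6, -195.4,   51.6,   51.3,  -50.2]), array([ 415.9, -195.4,   28. ]))
(array([319.5, 171. ]), array([ 407.5, -195.2,   56.3,   37.8,   90. ]), array([ 396.5, -196.1,   14. ]))
```

>>> {"api": "servo_tool", "payload": {
  "series": "0.001 0.001 0.05 0 0 0 0; 0.001 0.001 0.095 0 0 0 0; 0.001 0.001 0.118 0 0 0 0; 0.001 0.001 0.118 0 0 0 0; 0.001 0.001 0.118 0 0 0 1"
}}

```text
clock: 11.7
position: [0.4166, -0.195, 0.0063]
ee_rot: [-0.003, -0.0, 1.0, 0.0]
contact_force: [-0.0, -0.9, 0.4]
width: 0.0734
gripper_force: 0.0
```

>>> {"api": "servo_tool", "payload": {
  "series": "0 0 0 0 0 0 1; 0 0 0 0 0 0 1; 0 0 0 0 0 0 1; 0 0 0 0 0 0 1"
}}

```text
clock: 12.1
position: [0.4172, -0.1958, 0.0081]
ee_rot: [-0.0, 0.0, 1.0, -0.001]
contact_force: [1.1, 0.5, 7.3]
width: 0.0547
gripper_force: 42.8
```

>>> {"api": "servo_tool", "payload": {
  "series": "0 0 -0.05 0 0 0 1; 0 0 -0.084 0 0 0 1; 0 0 -0.084 0 0 0 1; 0 0 -0.084 0 0 0 1"
}}

```text
clock: 12.5
position: [0.416, -0.1951, 0.0912]
ee_rot: [-0.002, 0.0, 1.0, -0.0]
contact_force: [0.1, -0.5, -2.2]
width: 0.0541
gripper_force: 43.5
```

```bash
python3 -c "
from h import *
go((545.3,-352,90,180))
im=eyes.get_image('wrist')[:,:,::-1];cv2.imwrite('pics/w12.png',im);c=eyes.camera_info('wrist');s=manip.get_state()
warm=lambda i:(i[...,2]-i[...,0]>3)&(i.max(2)>70)
r=wr(warm,(320,240),75,s['position'][2]-.008+.028,None,im,c);print(r,rot(s['ee_rot']).T@(r[1][:2].tolist()+[0]-s['position']*1000))"
```

```text
t 12.5 tcp [ 416.  -195.1   91.2] yaw 180.0 w 0.0541 F [ 0.1 -0.5 -2.2]
go (545.3, -352, 90) -0.1294 -0.1568 0.001 -0.0 -0.2 -0.0
(array([320.4, 261.7]), array([ 414.5, -193.8,   51.4,   51. ,   56.7]), array([ 413.1, -194. ,  110.2])) [ 0.11924358  0.65269865 90.16167155]
```

>>> {"api": "servo_tool", "payload": {
  "series": "-0.129 -0.157 0 0 0 0 1; -0.129 -0.157 0 0 0 0 1; -0.129 -0.157 0 0 0 0 1; -0.129 -0.157 0 0 0 0 1; -0.129 -0.157 0 0 0 0 1"
}}

```text
clock: 13.05
position: [0.5482, -0.3573, 0.0869]
ee_rot: [-0.001, 0.001, 1.0, -0.001]
contact_force: [-0.4, 0.1, -0.9]
width: 0.0546
gripper_force: 43.4
```

>>> {"api": "servo_tool", "payload": {
  "series": "0 0 0 0 0 0 1; 0 0 0 0 0 0 1; 0 0 0 0 0 0 1"
}}

```text
clock: 13.35
position: [0.5434, -0.3504, 0.089]
ee_rot: [-0.004, -0.0, 1.0, 0.001]
contact_force: [0.4, 0.3, -0.6]
width: 0.0548
gripper_force: 43.4
```

```bash
python3 -c "
from h import *
go((545.3,-352,20,180))"
```

```text
t 13.35 tcp [ 543.4 -350.4   89. ] yaw -180.0 w 0.0548 F [ 0.4  0.3 -0.6]
go (545.3, -352, 20) -0.0024 -0.0018 0.069 0.1 -0.4 0.0
```

>>> {"api": "servo_tool", "payload": {
  "series": "-0.002 -0.002 0.03 0 0 0 1; -0.002 -0.002 0.055 0 0 0 1; -0.002 -0.002 0.069 0 0 0 1; -0.002 -0.002 0.069 0 0 0 1; -0.002 -0.002 0.069 0 0 0 1"
}}

```text
clock: 13.85
position: [0.5467, -0.3539, 0.0215]
ee_rot: [-0.002, 0.0, 1.0, -0.0]
contact_force: [0.8, 0.0, -0.5]
width: 0.0546
gripper_force: 43.5
```

```bash
python3 -c "
from h import *
go((545.3,-352,15,180))
im=eyes.get_image('wrist')[:,:,::-1];cv2.imwrite('pics/w13.png',im);c=eyes.camera_info('wrist');s=manip.get_state()
cv2.imwrite('pics/w13.png',im)
# recess rim: dark->bright transitions left/right/up from the pod, cast at z=.010
m=im.max(2)>185; T=rot(s['ee_rot'])
pts=[]
for r in range(130,240,10):
    a=np.where(m[r,:])[0]; L=a[a<320];Rr=a[a>320]
    print(r,L[-1:],Rr[:1])
col=np.where(m[:200,320])[0]; print('up',col[-1:])
"
```

```text
t 13.85 tcp [ 546.7 -353.9   21.5] yaw 180.0 w 0.0546 F [ 0.8  0.  -0.5]
go (545.3, -352, 15) 0.0013 0.0019 0.0065 -0.0 -0.2 -0.0
130 [319] [321]
140 [319] [321]
150 [319] [321]
160 [319] [321]
170 [319] [321]
180 [309] [337]
190 [286] [361]
200 [275] [371]
210 [269] [378]
220 [265] [382]
230 [317] [384]
up [178]
```

View pics/w13.png

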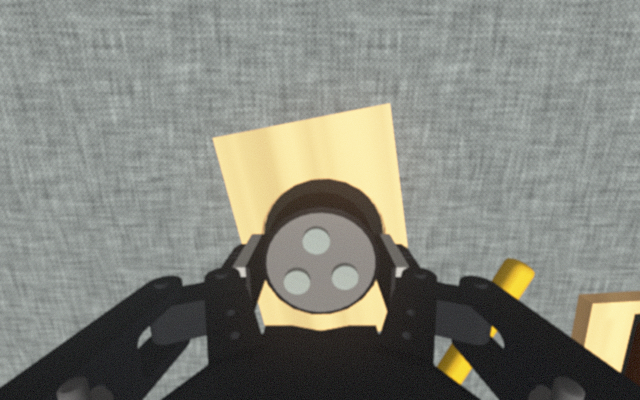

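The pod is over the recess. The rim's centre is at column 323.5, the pod's at 320, so about +2 mm y. That matches the computed correction of (+1, +2 mm). I lower to TCP 14.5 (grasp 8 + 6), release and rise.

>>> {"api": "servo_tool", "payload": {
  "series": "0.001 0.002 0.003 0 0 0 1; 0.001 0.002 0.007 0 0 0 1; 0.001 0.002 0.007 0 0 0 1; 0.001 0.002 0.007 0 0 0 1"
}}

```text
clock: 14.3
position: [0.5457, -0.3522, 0.0142]
ee_rot: [-0.002, 0.0, 1.0, -0.0]
contact_force: [0.1, 0.4, 0.5]
width: 0.0546
gripper_force: 43.6
```

```bash
python3 -c "
from h import *
go((545.3,-352,15,180));c=eyes.camera_info('wrist');im=eyes.get_image('wrist')[:,:,::-1]
s=manip.get_state();T=rot(s['ee_rot']);m=im.max(2)>185
print([ (r,np.where(m[r,:320])[0][-1:],320+np.where(m[r,320:])[0][:1]) for r in (190,200,210,220)]);u=np.where(m[:200,320])[0][-1]
print(u,T.T@(onplane(c,[(320,u)],.010)[0]-s['position'])*1000)"
```

```text
t 14.3 tcp [ 545.7 -352.2   14.2] yaw 180.0 w 0.0546 F [0.1 0.4 0.5]
go (545.3, -352, 15) 0.0004 0.0002 -0.0008 -0.0 -0.2 -0.0
[(190, array([289]), array([350])), (200, array([275]), array([365])), (210, array([266]), array([374])), (220, array([261]), array([379]))]
182 [34.34307719  0.41959609  4.3199991 ]
```

>>> {"api": "servo_tool", "payload": {
  "series": "0 0 0 0 0 0 0; 0 0 0 0 0 0 0; 0 0 0 0 0 0 0; 0 0 -0.03 0 0 0 0; 0 0 -0.08 0 0 0 0"
}}

```text
clock: 14.85
position: [0.5434, -0.3502, 0.0907]
ee_rot: [-0.006, 0.0, 1.0, 0.003]
contact_force: [1.3, -0.5, -0.9]
width: 0.0854
gripper_force: 0.0
```

>>> {"api": "servo_tool", "payload": {
  "series": "0 0 -0.04 0 0 0 0; 0 0 -0.04 0 0 0 0; 0 0 -0.04 0 0 0 0"
}}

```text
clock: 15.15
position: [0.5464, -0.3524, 0.1351]
ee_rot: [-0.001, 0.0, 1.0, -0.001]
contact_force: [-0.4, 0.4, -0.8]
width: 0.0853
gripper_force: 0.0
```

```bash
python3 -c "
from h import *
go((433,190.5,135,180))
im=eyes.get_image('wrist')[:,:,::-1];c=eyes.camera_info('wrist');cv2.imwrite('pics/w14.png',im)
warm=lambda i:(i[...,2]-i[...,0]>3)&(i[...,2]-i[...,0]<25)&(i.max(2)>70)&(i.max(2)<170)
print(wr(warm,(320,200),40,.034,None,im,c));print(wr(lambda i:i.max(2)<185,(320,195),50,.010,None,im,c))"
```

```text
t 15.15 tcp [ 546.4 -352.4  135.1] yaw 180.0 w 0.0853 F [-0.4  0.4 -0.8]
go (433, 190.5, 135) 0.1137 0.5429 -0.0003 -0.1 -0.2 -0.0
(array([321.5, 192.4]), array([ 540.9, -350.7,   58.5,   55.7,  -88.4]), array([ 540.2, -350. ,   34. ]))
(array([320.8, 189.9]), array([ 545. , -350.4,   67.3,   67.1,   89.9]), array([ 543.8, -350.5,   10. ]))
```

>>> {"api": "servo_tool", "payload": {
  "series": "0.0505 0.2412 0 0 0 0 0; 0.0505 0.2412 0 0 0 0 0; 0.0505 0.2412 0 0 0 0 0; 0.0505 0.2412 0 0 0 0 0; 0.0505 0.2412 0 0 0 0 0"
}}

```text
clock: 15.7
position: [0.4933, -0.1083, 0.1321]
ee_rot: [-0.005, 0.001, 1.0, 0.001]
contact_force: [1.6, -0.2, -0.5]
width: 0.0855
gripper_force: 0.0
```

>>> {"api": "servo_tool", "payload": {
  "series": "0.0505 0.2412 0 0 0 0 0; 0.0505 0.2412 0 0 0 0 0; 0.0505 0.2412 0 0 0 0 0; 0.0505 0.2412 0 0 0 0 0; 0.0505 0.2412 0 0 0 0 0"
}}

```text
clock: 16.2
position: [0.443, 0.1321, 0.1328]
ee_rot: [-0.004, 0.0, 1.0, 0.0]
contact_force: [0.5, 0.2, -0.7]
width: 0.0853
gripper_force: 0.0
```

>>> {"api": "servo_tool", "payload": {
  "series": "0.0125 0.06 0 0 0 0 0; 0.0125 0.06 0 0 0 0 0; 0.0125 0.06 0 0 0 0 0; 0.0125 0.06 0 0 0 0 0; 0.0125 0.06 0 0 0 0 0"
}}

```text
clock: 16.7
position: [0.4329, 0.1888, 0.134]
ee_rot: [-0.003, 0.001, 1.0, -0.0]
contact_force: [-0.0, 0.3, -0.5]
width: 0.0855
gripper_force: 0.0
```

```bash
python3 -c "
from h import *
go((433,190.5,9,180))
im=eyes.get_image('wrist')[:,:,::-1];c=eyes.camera_info('wrist');cv2.imwrite('pics/w15.png',im)
brass=lambda i:(i[...,2]-i[...,0]>30)
print(wr(brass,(320,195),35,.042,None,im,c))
for r in range(160,240,8): print(r,(im.astype(int)[r,290:350:5,2]-im[r,290:350:5,0]))"
```

```text
t 16.7 tcp [432.9 188.8 134. ] yaw 179.9 w 0.0855 F [-0.   0.3 -0.5]
go (433, 190.5, 9) -0.0008 0.0017 0.125 -0.0 -0.3 -0.1
(array([322.2, 202. ]), array([ 4.343e+02,  1.912e+02,  1.730e+01,  1.580e+01, -2.000e-01]), array([434.2, 191. ,  42. ]))
160 [-3 -3  0 -5 -2  0 -2 -3 -1  1 -1 -4]
168 [-2 -1 -2 -3 -2 -5 -3 -3 -1 -2 -2 -5]
176 [-5 -4 -5 -1 -3 -1 -2 -3 -3 -4 -2 -4]
184 [-2 -6 -4  0 -4  6 -2  2  2 -3 -3 -6]
192 [ -3  -3  -1   2  -6  -8  54  46 -14  -7  -4   0]
200 [  1  -2  -2  -3  -5 119  60  77 116  -8   1  -4]
208 [ -6  -3  -1  -2  -1  79 117 120  51   1  -3  -3]
216 [-3  0 -3 -3 -4  0 -4 -3 -3 -3  0 -3]
224 [-2 -2 -3 -5  1 -4 -2 -2 -4  0 -3 -4]
232 [-3 -3 -5 -2 -2 -1 -7 -2  0 -2  0 -1]
```

>>> {"api": "servo_tool", "payload": {
  "series": "-0.001 0.002 0.05 0 0 0 0; -0.001 0.002 0.095 0 0 0 0; -0.001 0.002 0.125 0 0 0 0; -0.001 0.002 0.125 0 0 0 0.3; -0.001 0.002 0.125 0 0 0 0.5"
}}

```text
clock: 17.25
position: [0.4338, 0.1916, 0.0097]
ee_rot: [-0.003, 0.001, 1.0, 0.0]
contact_force: [1.6, -0.2, 0.7]
width: 0.0593
gripper_force: 0.0
```

>>> {"api": "servo_tool", "payload": {
  "series": "0 0 0 0 0 0 1; 0 0 0 0 0 0 1; 0 0 0 0 0 0 1; 0 0 0 0 0 0 1; 0 0 0 0 0 0 1"
}}

```text
clock: 17.75
position: [0.4349, 0.1926, 0.0115]
ee_rot: [-0.0, 0.0, 1.0, 0.0]
contact_force: [-0.7, -1.6, 6.5]
width: 0.0245
gripper_force: 39.1
```

>>> {"api": "servo_tool", "payload": {
  "series": "0 0 -0.05 0 0 0 1; 0 0 -0.08 0 0 0 1; 0 0 -0.08 0 0 0 1; 0 0 -0.08 0 0 0 1"
}}

```text
clock: 18.15
position: [0.434, 0.1926, 0.0907]
ee_rot: [-0.001, 0.0, 1.0, 0.001]
contact_force: [0.3, 1.0, -1.1]
width: 0.0243
gripper_force: 39.6
```

```bash
python3 -c "
from h import *
go((549.5,354.3,90,180))
im=eyes.get_image('wrist')[:,:,::-1];c=eyes.camera_info('wrist');cv2.imwrite('pics/w16.png',im);s=manip.get_state()
brass=lambda i:(i[...,2]-i[...,0]>30)
r=wr(brass,(320,270),45,s['position'][2]-.0095+.042,None,im,c);print(r,rot(s['ee_rot']).T@(r[1][:2].tolist()+[0]-s['position']*1000))"
```

```text
t 18.15 tcp [434.  192.6  90.7] yaw 180.0 w 0.0243 F [ 0.3  1.  -1.1]
go (549.5, 354.3, 90) -0.1155 0.1617 0.0006 0.1 -0.1 -0.0
(array([320.4, 271.9]), array([429.3, 193. ,  20.8,  15.6,  -0. ]), array([429.2, 192.9, 122.1])) [ 3.31065674  0.62450752 89.61583882]
```

>>> {"api": "servo_tool", "payload": {
  "series": "-0.1155 0.162 0 0 0 0 1; -0.1155 0.162 0 0 0 0 1; -0.1155 0.162 0 0 0 0 1; -0.1155 0.162 0 0 0 0 1; -0.1155 0.162 0 0 0 0 1"
}}

```text
clock: 18.7
position: [0.5525, 0.3593, 0.0865]
ee_rot: [-0.001, -0.001, 1.0, 0.002]
contact_force: [-0.7, -0.9, -0.8]
width: 0.0245
gripper_force: 39.8
```

>>> {"api": "servo_tool", "payload": {
  "series": "0 0 0 0 0 0 1; 0 0 0 0 0 0 1; 0 0 0 0 0 0 1; 0 0 0 0 0 0 1"
}}

```text
clock: 19.1
position: [0.5485, 0.3532, 0.0892]
ee_rot: [-0.003, 0.001, 1.0, -0.0]
contact_force: [0.7, -0.5, -0.7]
width: 0.0245
gripper_force: 39.8
```

```bash
python3 -c "
from h import *
go((549.5,354.3,22,180))"
```

```text
t 19.1 tcp [548.5 353.2  89.2] yaw 179.9 w 0.0245 F [ 0.7 -0.5 -0.7]
go (549.5, 354.3, 22) -0.0014 0.0011 0.0672 -0.0 -0.3 -0.1
```

>>> {"api": "servo_tool", "payload": {
  "series": "-0.001 0.001 0.03 0 0 0 1; -0.001 0.001 0.055 0 0 0 1; -0.001 0.001 0.066 0 0 0 1; -0.001 0.001 0.066 0 0 0 1; -0.001 0.001 0.066 0 0 0 1"
}}

```text
clock: 19.6
position: [0.5504, 0.3554, 0.0239]
ee_rot: [-0.002, 0.0, 1.0, 0.0]
contact_force: [-0.0, -1.0, -0.9]
width: 0.0241
gripper_force: 39.8
```

```bash
python3 -c "
from h import *
go((549.5,354.3,17,180));c=eyes.camera_info('wrist');im=eyes.get_image('wrist')[:,:,::-1];cv2.imwrite('pics/w17.png',im)
s=manip.get_state();T=rot(s['ee_rot']);i=im.astype(int);m=(i[...,2]-i[...,0]>40)&(i.max(2)>185)
print([ (r,np.where(m[r,:320])[0][-1:],320+np.where(m[r,320:])[0][:1]) for r in range(185,240,5)]);u=np.where(m[:230,320])[0]; print(u[:1],u[-1:])
k=[x for x in range(len(u)-1) if u[x+1]-u[x]>3];e=u[k[0]] if k else u[-1]
print(e,T.T@(onplane(c,[(320,e)],.010)[0]-s['position'])*1000)"
```

```text
t 19.6 tcp [550.4 355.4  23.9] yaw 180.0 w 0.0241 F [-0.  -1.  -0.9]
go (549.5, 354.3, 17) 0.0009 -0.0011 0.0069 0.1 -0.2 -0.0
[(185, array([319]), array([320])), (190, array([319]), array([320])), (195, array([319]), array([320])), (200, array([319]), array([320])), (205, array([307]), array([329])), (210, array([297]), array([339])), (215, array([291]), array([345])), (220, array([288]), array([348])), (225, array([286]), array([350])), (230, array([284]), array([352])), (235, array([281]), array([359]))]
[117] [203]
203 [20.76979477  0.12702474 14.49886611]
```

The recess's centre is at col 318 and its far rim 20.8 mm ahead, against an ideal of 20, so a 1 mm correction. I lower, release and rise.

>>> {"api": "servo_tool", "payload": {
  "series": "0.001 -0.001 0.004 0 0 0 1; 0.001 -0.001 0.008 0 0 0 1; 0.001 -0.001 0.008 0 0 0 1; 0.001 -0.001 0.008 0 0 0 1"
}}

```text
clock: 20.05
position: [0.5495, 0.3547, 0.0175]
ee_rot: [-0.001, 0.0, 1.0, 0.001]
contact_force: [-1.7, -0.3, 9.1]
width: 0.0242
gripper_force: 40.7
```

>>> {"api": "servo_tool", "payload": {
  "series": "0 0 0 0 0 0 0.5; 0 0 0 0 0 0 0.4; 0 0 0 0 0 0 0.3; 0 0 -0.03 0 0 0 0.2; 0 0 -0.08 0 0 0 0"
}}

```text
clock: 20.55
position: [0.5464, 0.3529, 0.0916]
ee_rot: [-0.007, 0.0, 1.0, -0.002]
contact_force: [0.9, 0.7, 0.3]
width: 0.0805
gripper_force: 0.0
```

>>> {"api": "servo_tool", "payload": {
  "series": "0 0 -0.05 0 0 0 0; 0.05 0 -0.1 0 0 0 0; 0.1 0 -0.1 0 0 0 0; 0.15 0 -0.1 0 0 0 0; 0.17 0 -0.1 0 0 0 0"
}}

```text
clock: 21.05
position: [0.3768, 0.354, 0.1965]
ee_rot: [-0.003, 0.0, 1.0, 0.0]
contact_force: [0.7, 0.4, 0.8]
width: 0.0857
gripper_force: 0.0
```

```bash
python3 -c "
from h import *
go()
t=eyes.get_image('top')[:,:,::-1];s=eyes.get_image('side')[:,:,::-1];cv2.imwrite('pics/t20.png',t);cv2.imwrite('pics/s20.png',s)
A=[t[y-35:y+35,x-35:x+35] for x,y in ((263,119),(385,110),(480,156),(168,151))]
B=[s[y-35:y+35,x-35:x+35] for x,y in ((358,165),(397,224),(386,290),(319,130))]
cv2.imwrite('pics/fin.png',cv2.resize(np.vstack([np.hstack(A),np.hstack(B)]),None,fx=2.8,fy=2.8,interpolation=cv2.INTER_CUBIC))"
```

```text
t 21.05 tcp [376.8 354.  196.5] yaw 180.0 w 0.0857 F [0.7 0.4 0.8]
```

View pics/fin.png

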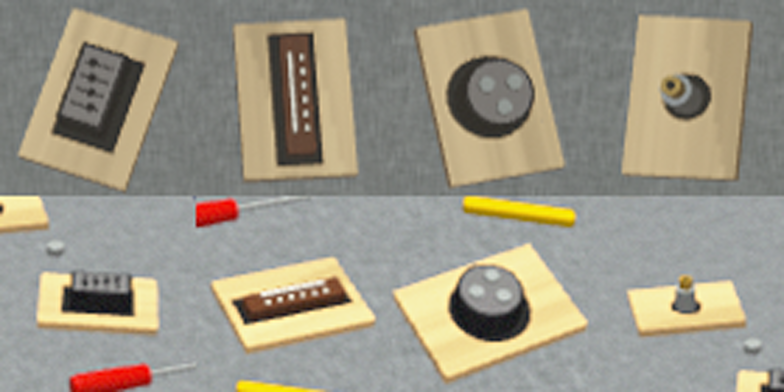

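The last picture shows all four parts in their recesses, upright and let go. The preamp (first tile) and jack look close to one side, partly from parallax, so I check their footprints and heights numerically.

Run:
```python
from h import *
t=cv2.imread("pics/t20.png"); s=cv2.imread("pics/s20.png"); ct,cs=eyes.camera_info("top"),eyes.camera_info("side")
g=lambda i:(i.max(2)>75)&(i.max(2)<165)&(i[...,2]-i[...,0]<25)&(i[...,2]-i[...,0]>0)
def tgt(mask,im,c,seed,r,z):
    m=np.zeros(im.shape[:2],np.uint8);x,y=seed;m[y-r:y+r,x-r:x+r]=mask(im.astype(int))[y-r:y+r,x-r:x+r]
    m=cv2.morphologyEx(m,cv2.MORPH_OPEN,np.ones((2,2)));m=cv2.morphologyEx(m,cv2.MORPH_CLOSE,np.ones((5,5)))
    con=max(cv2.findContours(m,0,1)[0],key=cv2.contourArea);M=cv2.moments(con);return (M['m10']/M['m00'],M['m01']/M['m00']),rect(c,con,z)
br=lambda i:(i[...,2]-i[...,0]>35)&(i.max(2)<185)
for n,k,a,b,ra,rb,z in (("preamp",g,(261,114),(358,161),17,15,.032),("pod",g,(484,153),(387,287),18,17,.034),("jack",br,(163,146),(319,126),7,7,.048)):
    try:
        A=tgt(k,t,ct,a,ra,z);B=tgt(k,s,cs,b,rb,z)
        print(n,np.round(A[0],1),A[1],np.round(B[0],1),B[1],"tri",np.round(tri(ct,A[0],cs,B[0])[0]*1000,1))
    except Exception as e: print(n,e)
print(t[100:135:2,250:275:3].max(3).tolist()[:0])
```

```text
preamp [261.4 115.3] [626.3 140.8  60.9  33.6 -18.1] [359.4 161.7] [628.3 138.3  53.4  31.4 -17.7] tri [628.1 141.   29.6]
pod [484.1 154.4] [ 540.7 -354.3   50.8   47.5  -89.4] [386.  290.4] [ 541.6 -357.7   45.4   42.5  -34.2] tri [ 542.3 -355.    29.8]
jack [163.5 147.4] [545.  351.8  16.2  15.4   3.5] [319.5 127. ] [546.5 338.8  25.8  10.2  77.1] tri [549.2 355.2  37.4]Traceback (most recent call last):
  File "<stdin>", line 14, in <module>
    return umr_maximum(a, axis, None, out, keepdims, initial, where)
numpy.exceptions.AxisError: axis 3 is out of bounds for array of dimension 3
```

The preamp is centred (626.3,140.8 against board 625.5,140.4) and level. The pod's top agrees between the top and wrist views at the seated height. The jack reads about 5 mm off with 7 mm clearance, so I check it from the wrist camera.

>>> {"api": "servo_tool", "payload": {
  "series": "-0.15 0 0.04 0 0 0 0; -0.15 0 0.04 0 0 0 0; -0.15 0 0.04 0 0 0 0; -0.15 0 0.04 0 0 0 0; -0.15 0 0.04 0 0 0 0"
}}

```text
clock: 21.65
position: [0.5308, 0.3537, 0.1533]
ee_rot: [-0.004, 0.001, 1.0, -0.0]
contact_force: [-0.6, -0.3, -0.7]
width: 0.0849
gripper_force: 0.0
```

>>> {"api": "servo_tool", "payload": {
  "series": "0 0 0 0 0 0 0; 0 0 0 0 0 0 0; 0 0 0 0 0 0 0"
}}

```text
clock: 21.95
position: [0.5285, 0.3547, 0.1561]
ee_rot: [-0.002, -0.0, 1.0, 0.0]
contact_force: [-0.3, 0.3, 0.0]
width: 0.0855
gripper_force: 0.0
```

Run:
```python
from h import *
go((550,354,155,180)); c=eyes.camera_info('wrist'); im=eyes.get_image('wrist')[:,:,::-1]; cv2.imwrite('pics/w21.png',im); i=im.astype(int)
M=rot(c['orientation']); pr=lambda P:(lambda q:(c['fx']*q[0]/q[2]+c['cx'],c['fy']*q[1]/q[2]+c['cy']))(M.T@(np.array(P)-c['eye']))
x,y=map(round,pr((.5495,.3543,.048))); print('expect neck',x,y)
brass=lambda i:(i[...,2]-i[...,0]>60)&(i.max(2)<215)
w=lambda i:~((i[...,2]-i[...,0]>40)&(i.max(2)>215))
print(wr(w,pr and tuple(map(round,pr((.5495,.3543,.01)))),26,.010,None,im,c))
print("R-B"); print((i[...,2]-i[...,0])[y-24:y+32:3,x-26:x+28:3])
print("max"); print(i.max(2)[y-24:y+32:3,x-26:x+28:3])
```

```text
t 21.95 tcp [528.5 354.7 156.1] yaw -180.0 w 0.0855 F [-0.3  0.3  0. ]
go (550, 354, 155) -0.0215 -0.0007 0.001 0.1 -0.2 0.0
expect neck 319 218
(array([319.5, 206.5]), array([550. , 354.4,  39.4,  38.6,  44.5]), array([549.8, 354.6,  10. ]))
R-B
[[ 90  87  84  86  90  25  21  23  21  17  16  17  28  40  93  80  82  79]
 [ 86  91  87  95  28  24  20  14  18  18  16  18  19  23  53  85  80  76]
 [ 87  90  86  74  19  19  18  18   9  13  10  17  16  21  22  96  79  76]
 [ 87  87  89  44  21  14  14  -2  -3  -5  -6  -4   8  19  22  77  82  79]
 [ 88  84  89  34  20  15   1  -1   6  23  10  -1  -4  12  19  74  84  79]
 [ 88  85  90  44  22   5  -2  25  75  83  84  41  -2   2  20  72  82  77]
 [ 88  89  91  62  16   4   3  96 123 122 127 100   8  -2  23  93  81  77]
 [ 88  86  87  96  29   3  19 123 113  64 108 127  40   0  43  89  78  73]
 [ 90  87  90  86  80  10  31 128  61  20  43 129  61   7  99  80  82  78]
 [ 90  87  89  89  91  80  21 121 109  53  93 123  36  81  80  80  77  78]
 [ 90  89  91  86  89  88  81  81 124 123 121  91  73  83  80  78  80  76]
 [ 89  89  92  93  89  87  8
[... 1302 characters left out ...]
193 233 251 250 250 250]
 [226 231 232 232 238 244 238 217 212 207 210 213 241 249 250 250 250 250]
 [227 229 231 230 240 244 245 246 248 245 246 248 249 250 250 251 250 250]
 [229 230 231 229 239 244 245 247 249 250 247 247 248 249 250 250 250 251]
 [227 230 230 232 239 244 245 246 248 249 248 247 248 249 251 250 251 251]
 [226 229 231 232 239 244 245 246 249 248 248 248 248 250 251 250 251 251]
 [227 231 231 229 239 244 244 247 249 249 247 247 249 250 250 251 250 251]
 [228 231 231 228 235 242 245 248 249 249 247 248 248 250 251 250 250 250]
 [226 229 230 229 230 239 246 247 249 249 247 247 249 250 251 250 251 251]
 [228 229 231 229 229 238 246 247 249 249 246 247 249 250 250 251 250 250]]
```

The neck's hole is at (320,218), and a seated, centred jack predicts (319,218). All four are in and nothing is touched, so I hand in.

```bash
python3 -c "
from rig import manip
print(manip.sign_off())"
```

```text
the job is handed in; nothing more can be done
None
```

The preamp, bridge, pod and jack each sit down in their matching recess, upright and released in the order asked; I handed the job in at about 22 s on the robot's clock, and the sign-off returned no verdict.

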